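# Pack the tape rolls into the lidded tote

## Task

Put the labelling tape away: slide every roll of tape up off its post on the stand and lay them all flat on the floor of the clear tote. Then set the blue lid fully down on the tote and fold both white clamps flat over it, leaving the cans and the other pantry things where they are.

Things in the scene. Friction and masses are not known exactly. Their poses are not given: they have to be found in the camera images.
- stand: Tape stand, fixed to the counter: oak-coloured board 230 (x) x 180 (y) x 18 mm with four upright steel posts at x = +-55, y = +-50 mm in its frame; posts 16 mm diameter, their tapered tips 78 mm above the counter (60 mm above the board). Origin: centre of the board's underside, on the counter. Its yaw varies by up to 0.2 rad.
- tote: Open clear plastic tote, fixed to the counter: 240 (x) x 170 (y) x 70 mm outside, walls and floor 5 mm (inside 230 x 160 mm, 65 mm deep), with a white clamp flap on the middle of each long side. Origin: centre of its underside, on the counter. Its yaw varies by up to 0.2 rad.
- lid: Loose blue lid, 0.25 kg, lying right way up on the counter: plate 248 (x) x 172 (y) mm, z = 10 to 18 mm, over a locating block 220 x 150 x 10 mm that drops inside the tote's walls (5 mm play; half a turn round also fits). Origin: centre of the block's underside. Mid-top grip rib 16 mm thick (x), 70 mm long (y), top at z = 52 mm. Seated, its origin is 60 mm above the tote's.
- clamp_left (a joint): White flap on the tote's +y side, hinged along tote x at y = +95, z = 79.5 mm (tote frame). Rad: 0 = folded flat inwards over the seated lid, 1.57 = upright, 1.65 to 1.9 = open, leaning out (start). 70 mm wide (x), reaches 49 mm from the hinge, 6 mm thick. Stiff hinge (0.04 N m), stays where left: push over from outside with a finger, then press down onto the lid.
- clamp_right (a joint): The same flap on the tote's -y side, hinged at y = -95 mm; same angles.
- clamp_left_tip (a point): Middle of the free edge of the +y clamp flap, 49 mm from its hinge.
- clamp_right_tip (a point): Middle of the free edge of the -y clamp flap, 49 mm from its hinge.
- roll_green: Roll of green tape wound on a cardboard core, about 0.12 kg: 62 mm outside diameter, 42 mm wide, bore 26 mm. Starts flat on the stand's board round one of the posts, axis (z) upright. Origin: centre of its lower end face. May be absent.
- roll_yellow: Roll of yellow tape wound on a cardboard core, about 0.12 kg: 62 mm outside diameter, 42 mm wide, bore 26 mm. Starts flat on the stand's board round one of the posts, axis (z) upright. Origin: centre of its lower end face. May be absent.
- roll_red: Roll of red tape wound on a cardboard core, about 0.12 kg: 62 mm outside diameter, 42 mm wide, bore 26 mm. Starts flat on the stand's board round one of the posts, axis (z) upright. Origin: centre of its lower end face. May be absent.
- roll_cream: Roll of cream tape wound on a cardboard core, about 0.12 kg: 62 mm outside diameter, 42 mm wide, bore 26 mm. Starts flat on the stand's board round one of the posts, axis (z) upright. Origin: centre of its lower end face. May be absent.
- can_corn: Bystander: can, yellow label, 67 mm diameter, 75 mm tall, standing on the counter; origin at the centre of its underside.
- can_beans: Bystander: can, green label, 67 mm diameter, 75 mm tall, standing on the counter; origin at the centre of its underside.
- can_tomato: Bystander: can, red label, 74 mm diameter, 110 mm tall, standing on the counter; origin at the centre of its underside.
- jar_honey: Bystander: amber honey jar, 64 mm diameter, 100 mm tall, standing on the counter; origin at the centre of its underside.
- mug: Bystander: blue mug, 80 mm wide, 90 mm tall, standing on the counter; origin at the centre of its underside.
- carton: Bystander: small cardboard carton lying flat, 60 x 100 x 35 mm, standing on the counter; origin at the centre of its underside.
There are look-alikes about, which are no part of the job. Several things have the shape of the roll_yellow; the one meant has the colours described above. Leave any pink look-alike of the roll_red alone.

How it is judged:
By the outcome, as a careful person would: the job done as asked, in the order asked, and still so for the second after the job is handed in, with the robot touching nothing.
Of roll_green, roll_yellow, roll_red, roll_cream only 2 to 4 are there at a start; the rules pass over those that are not, and their reading is None.
At some moment in a run one of lid may be knocked a few centimetres aside while the robot is not near it.
Once in a run the grip may slacken for a moment while it holds something.
It also fails if it takes over 210 s, if anything falls off the work surface, if the arm or the gripper's body presses on something with over 40 N, if the wrist force passes 120 N, or if a joint passes its speed limit or range.

## Robot

A 6-joint arm with a two-finger parallel gripper is mounted at the origin on the work surface. World frame = base frame: x ahead of the robot, y to its left, z up, the work surface at z = 0. Lengths are in m, angles in rad, forces in N, time in s.
With the tool pointing down it reaches from about 0.325 to 0.75 m from the base axis. Payload 7.6 kg.
Tool frame: the origin (TCP) lies midway between the tips of the shut fingers; the grasp point (between the pads) lies 19 mm behind it; z points along the fingers, y is the line along which they close (so a half turn about z gives the same grasp; the last joint's range is limited). The gripper opens to 85 mm and grips with 20 to 120 N. Pads are 22 mm wide; open, the fingers measure 114 mm over their backs; the gripper's body (76 mm by 85 mm) begins 54 mm behind the grasp point. The pads swing forward as they close: fully open they stand 13 mm farther back than shut.
Start: joints at [-1.396, 0.052, 1.401, -0, 1.689, -0.07], TCP at [0.127, -0.509, 0.231] pointing down, gripper open.
Joint ranges: [-2.9, 2.9], [-0.91, 2.17], [0.12, 2.37], [-1.06, 4.2], [0.26, 2.73], [-2.93, 2.93]. Speed limits (rad/s): [2.57, 2.57, 3.01, 3.14, 3.14, 3.14].

## Interface

Orientations are given as [roll, pitch, yaw] about the fixed x, y, z axes, in that order (R = Rz(yaw) Ry(pitch) Rx(roll)).
In Python, from rig import * gives the robot as it stands.
- The arm moves only by the tool servo_tool, never from a script. Its argument "motion" is a list of rows, each a list of 3 entries, a list of its own where there are three numbers: the turn, a rotation vector about the world's x, y, z in rad, then the shift along the world's x, y, z in mm, then the opening, from -1 (shut) to 1 (fully open). In form: [[[ax, ay, az], [tx, ty, tz], gripper], ...]. A call has 1 to 12 rows; each row is the pose to reach, as a shift and turn from the pose commanded when the call began; what a row does not reach only later rows make up. A row lasts 1/12 s, in which the tool goes at most 41.7 mm and 7.16 degrees, less where a joint would pass 70% of its speed; a pose out of reach is approached as far as the arm can. A call with a gripper value outside its range is refused whole. The fingers move at their own pace and stop on an object; "newtons" is the grip in N (left out, the last holds). Time passes only in rows, so rows that repeat a pose let the fingers close. It gives the time, the measured TCP pose, the force, the opening and the grip force at its end, in the units of the state.
- get_state(): the state, without advancing time (a new reading comes with each control period).
- grab_frame(name): name is "scene" or "top"; returns a dict with "image" (420x560x3 uint8, red, green, blue), "K" (3x3 intrinsics, pixels), "dist" ([k1, k2, p1, p2, k3] as OpenCV has them; the pictures are not rectified), "cam_to_world" (4x4, takes a point from camera to world coordinates). Camera axes: x right, y up, looking along -z (the intrinsics and any distortion apply to the point x, -y, -z); pixel columns grow to the right and rows downward; lengths in m; the calibration is good to about 2 mm. A picture is of the moment at which its call begins. There is no depth.
- job_done(): hands the job in; it is judged then, once.
Trained networks look in the newest picture that a camera, given by its name, has taken for a name from the list of things; names that differ only in an ending like _2 or _b are one class to them, and where a whole thing is asked for, a point or a joint stands for the part that bears it (a point fixed in the world has none). Each returns a list of dicts, best first, with "p" (0 to 1); they miss things now and then, are a little off and sometimes report something else, mostly with a low value. They report only what shows in the picture. A call takes as long as a camera call. They do not tell look-alikes from the thing itself.
- look_for(name, camera): "centre" ([column, row] in pixels, amid what is visible of it).
- trace(name, camera): "region" (420x560 bool, what is visible of it) and "centre" ([column, row] in pixels, amid what is visible of it).
The state is a dict: "clock": time; "q": joint angles; "joint_vel": joint speeds; "tau": joint torques, N m; "eef_pos": TCP position; "tool_rot": TCP orientation; "ft_force": force on the tool from outside, world axes, zero at the start; "ft_torque": the same for the moment, N m; "gripper_width": finger opening in m; "finger_force": force on a finger pad.
Only numpy, scipy, OpenCV 4.12 (cv2) and the standard library are available. Lean on these libraries where they do the work, as an engineer would, in place of code of your own. Each camera call takes 0.05 s, during which the arm holds its last target. There are 200 camera calls.

## Working session

There is one attempt and no reset: what is moved stays moved. The work goes in short steps, Python scripts to look and compute and a tool call to move; the robot and the scene stay as the last step left them, time stands still between calls to the robot, and variables do not carry over. Pictures are saved under pics/ and viewed, at most 14 in all, crops included, and the job is handed in when it is done.

Besides the shell and the picture viewer there is one more tool, called as a command line: name --argument value ..., lists and objects as JSON in quotes. servo_tool: Moves the arm, as the interface text tells. Its arguments: {"type":"object","properties":{"motion":{"type":"array","items":{"type":"array"}},"newtons":{"type":"number"}},"required":["motion"]}

```bash
ls; mkdir -p pics; python3 - <<'E'
from rig import *
import cv2
for n in ("scene","top"):
    f=grab_frame(n); cv2.imwrite(f"pics/{n}0.png",f["image"][:,:,::-1]); print(n,f["K"],f["dist"],f["cam_to_world"])
s=get_state(); print({k:s[k] for k in("clock","eef_pos","tool_rot","gripper_width")})
E
```

```text
pics
scene [[534.53349765   0.         278.41837772]
 [  0.         534.53349765 204.34730315]
 [  0.           0.           1.        ]] [0.00807407 0.         0.         0.         0.        ] [[-0.73158961 -0.53749168  0.4193797   1.15727352]
 [ 0.6816337  -0.58782463  0.43570368  0.65512713]
 [ 0.01233461  0.60461963  0.79641884  1.34362518]
 [ 0.          0.          0.          1.        ]]
top [[528.74977883   0.         292.54918259]
 [  0.         528.74977883 209.40546879]
 [  0.           0.           1.        ]] [0.03391741 0.         0.         0.         0.        ] [[-0.01993291  0.98194141 -0.18813227  0.16637378]
 [-0.99971112 -0.02210261 -0.00944186 -0.03433785]
 [-0.01342957  0.18788972  0.98209832  1.76886607]
 [ 0.          0.          0.          1.        ]]
{'clock': 0.1, 'eef_pos': array([ 0.12721369, -0.50906842,  0.23055024]), 'tool_rot': array([-3.14018271e+00, -9.36297720e-05,  2.44815566e-01]), 'gripper_width': 0.08538935189964307}
```

View pics/scene0.png

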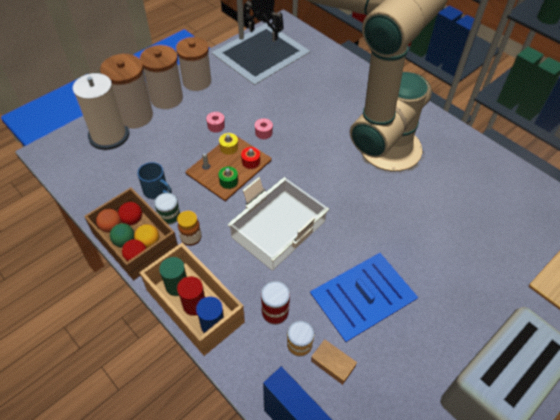

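View pics/top0.png

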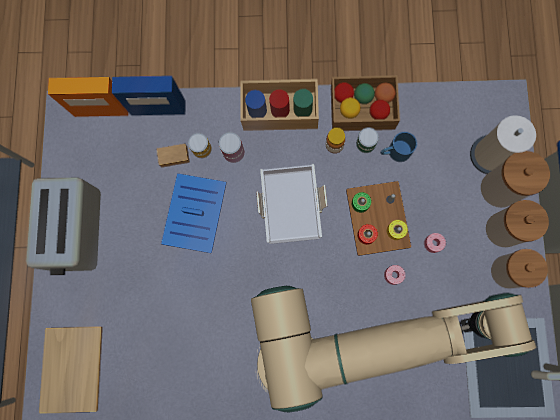

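The stand holds the green (top 361,202), yellow (398,229) and red (368,234) rolls, and its fourth post (391,199) is bare, so there is no cream roll. Two pink look-alike rolls lie on the counter (436,243; 395,275). Other things that could be confused with the rolls are the fruit in the crate (350,105) and the cans in the box (280,103). Next I'll run the networks and measure.

```bash
cat > h.py <<'E'
from rig import *
import numpy as np, cv2
from scipy.optimize import least_squares
F={}
def grab():
    for n in("scene","top"): F[n]=grab_frame(n)
    return F
def project(P,n):
    f=F[n]; T=np.linalg.inv(f["cam_to_world"]); D=np.diag([1,-1,-1])
    R=D@T[:3,:3]; t=D@T[:3,3]
    return cv2.projectPoints(np.atleast_2d(np.asarray(P,float)),cv2.Rodrigues(R)[0],t,f["K"],np.array(f["dist"]))[0][:,0]
def ray(px,n):
    f=F[n]; u=cv2.undistortPoints(np.array([[px]],float),f["K"],np.array(f["dist"]))[0,0]
    return f["cam_to_world"][:3,3], f["cam_to_world"][:3,:3]@np.array([u[0],-u[1],-1.])
def onplane(px,n,z):
    o,d=ray(px,n); return o+d*(z-o[2])/d[2]
def tri(ps,pt):
    r=least_squares(lambda X:np.r_[project(X,"scene")[0]-ps,project(X,"top")[0]-pt],onplane(pt,"top",.05))
    return r.x, np.abs(r.fun).max()
E
python3 - <<'E'
from h import *
grab()
for n in "stand tote lid clamp_left clamp_left_tip clamp_right roll_green roll_yellow roll_red roll_cream can_corn can_beans can_tomato jar_honey mug carton".split():
    c={}
    for k in("scene","top"):
        c[k]=look_for(n,k); print(n,k,[(np.round(d["centre"]).tolist(),round(d["p"],2)) for d in c[k]][:5])
    if c["scene"] and c["top"]: x,e=tri(c["scene"][0]["centre"],c["top"][0]["centre"]); print("    ",x.round(3),round(e,1))
im=F["top"]["image"]; s=F["scene"]["image"]
a=cv2.resize(im[150:300,140:460],None,fx=2.4,fy=2.4,interpolation=3)[:, :780]
cv2.imwrite("pics/crop1.png",cv2.resize(im[155:295,330:460],None,fx=4,fy=4,interpolation=2)[:,:,::-1])
E
```

```text
stand scene [([221.0, 168.0], 0.87)]
stand top [([382.0, 214.0], 0.73)]
     [ 0.484 -0.323 -0.007] 0.4
tote scene [([273.0, 222.0], 0.68)]
tote top [([291.0, 202.0], 0.59)]
     [ 0.525 -0.017  0.038] 1.2
lid scene [([362.0, 296.0], 0.81)]
lid top [([195.0, 213.0], 0.78), ([326.0, 196.0], 0.64)]
     [0.499 0.314 0.003] 0.3
clamp_left scene [([303.0, 228.0], 0.46)]
clamp_left top [([260.0, 206.0], 0.7), ([358.0, 203.0], 0.65)]
     [0.503 0.083 0.093] 1.3
clamp_left_tip scene [([304.0, 227.0], 0.58), ([254.0, 192.0], 0.31)]
clamp_left_tip top [([260.0, 201.0], 0.58)]
     [0.512 0.087 0.113] 0.5
clamp_right scene [([253.0, 191.0], 0.89)]
clamp_right top [([324.0, 197.0], 0.56)]
     [ 0.524 -0.119  0.093] 0.8
roll_green scene [([231.0, 179.0], 0.53)]
roll_green top [([362.0, 205.0], 0.76), ([400.0, 231.0], 0.61)]
     [ 0.507 -0.248  0.023] 1.1
roll_yellow scene [([216.0, 122.0], 0.82), ([228.0, 147.0], 0.72)]
roll_yellow top [([434.0, 245.0], 0.69), ([396.0, 232.0], 0.6)]
     [ 0.373 -0.484  0.016] 0.2
roll_red scene [([263.0, 126.0], 0.88), ([249.0, 156.0], 0.8), ([230.0, 176.0],
[... 250 characters left out ...]

can_corn top [([197.0, 146.0], 0.88)]
     [0.721 0.304 0.049] 0.4
can_beans scene [([167.0, 207.0], 0.92)]
can_beans top [([363.0, 140.0], 0.72), ([292.0, 206.0], 0.39)]
     [ 0.731 -0.265  0.056] 1.4
can_tomato scene [([274.0, 304.0], 0.9)]
can_tomato top [([231.0, 148.0], 0.87), ([337.0, 144.0], 0.54), ([324.0, 196.0], 0.44)]
     [0.713 0.185 0.051] 0.1
jar_honey scene [([192.0, 229.0], 0.68)]
jar_honey top [([335.0, 142.0], 0.84)]
     [ 0.724 -0.165  0.041] 0.8
mug scene [([152.0, 180.0], 0.57)]
mug top [([401.0, 147.0], 0.92), ([358.0, 201.0], 0.22)]
     [ 0.703 -0.388  0.052] 0.2
carton scene [([331.0, 364.0], 0.81)]
carton top [([172.0, 155.0], 0.57)]
     [0.705 0.392 0.013] 1.0
```

View pics/crop1.png

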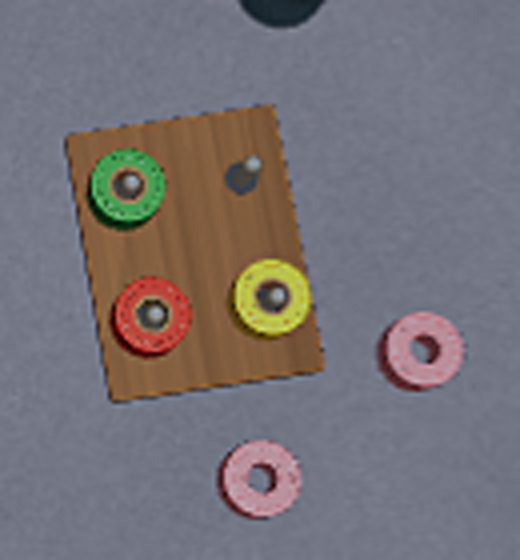

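```bash
cat >> h.py <<'E'
def cyl(r,h,z0=0.):
    a=np.linspace(0,2*np.pi,40,False); c=np.c_[r*np.cos(a),r*np.sin(a)]
    return np.vstack([np.c_[c,0*a+z0],np.c_[c,0*a+z0+h]])
def box(x,y,z0,z1):
    return np.array([[i*x/2,j*y/2,k] for i in(-1,1) for j in(-1,1) for k in(z0,z1)])
def hue(n,lo,hi,smin,vmin,near,rad,vmax=255):
    b=cv2.cvtColor(F[n]["image"],cv2.COLOR_RGB2HSV); 
    h,s,v=[b[...,i].astype(int) for i in range(3)]
    m=((h>=lo)&(h<=hi) if lo<=hi else (h>=lo)|(h<=hi))&(s>=smin)&(v>=vmin)&(v<=vmax)
    yy,xx=np.mgrid[:420,:560]; m&=np.hypot(xx-near[0],yy-near[1])<rad
    nc,l,st,ce=cv2.connectedComponentsWithStats(m.astype(np.uint8),connectivity=4)
    return l==1+np.argmax(st[1:,4])
def fit(model,masks,p0,free):
    """p0=[x,y,z,yaw]; masks {cam:bool}; free = indices optimised; returns p, rms px"""
    pts={}
    for n,m in masks.items():
        c=np.vstack(cv2.findContours(m.astype(np.uint8),0,1)[0])
        hl=cv2.convexHull(c)[:,0].astype(float); ce=hl.mean(0); d=hl-ce
        per=np.vstack([hl+(np.roll(hl,-1,0)-hl)*t for t in np.linspace(0,1,8,False)])
        w=per-ce; pts[n]=per+0.5*w/np.linalg.norm(w,axis=1,keepdims=True)
    def res(q):
        p=np.array(p0,float); p[free]=q; c,s=np.cos(p[3]),np.sin(p[3])
        M=model@np.array([[c,s,0],[-s,c,0],[0,0,1]])+p[:3]; o=[]
        for n,P in pts.items():
            H=cv2.convexHull(project(M,n).astype(np.float32))
            o+=[cv2.pointPolygonTest(H,(float(a),float(b)),True) for a,b in P]
        return np.array(o)
    r=least_squares(res,np.array(p0,float)[free],loss="soft_l1",diff_step=1e-3,x_scale=.01)
    p=np.array(p0,float); p[free]=r.x; return p,np.sqrt(np.mean(res(r.x)**2)),res(r.x).mean()
E
python3 - <<'E'
from h import *
grab()
cols=dict(roll_green=(40,85,100,40),roll_yellow=(22,35,130,60),roll_red=(172,6,150,60))
px=dict(roll_green=((229,178),(362,203)),roll_yellow=((228,143),(398,230)),roll_red=(( 251,156),(368,235)))
for r in cols:
    m={n:hue(n,*cols[r],px[r][i],16) for i,n in enumerate(("scene","top"))}
    g=onplane(px[r][1],"top",.05)
    print(r,[int(v.sum()) for v in m.values()],*[np.round(v,4) for v in fit(cyl(.031,.042),m,[g[0],g[1],.018,0],[0,1,2])],
      *[np.round(v,4) for v in fit(cyl(.031,.042),m,[g[0],g[1],.018,0],[0,1])])
m={"scene":hue("scene",8,16,90,50,(229,165),60),"top":hue("top",8,16,90,50,(380,217),55)}
print("stand",[int(v.sum()) for v in m.values()])
for fr in([0,1,3],[0,1,2,3]): print(*[np.round(v,4) for v in fit(box(.23,.18,0,.018),m,[.48,-.32,0,.1],fr)])
m={"scene":hue("scene",105,125,150,60,(362,296),70),"top":hue("top",105,125,150,60,(195,213),60)}
print("lid",[int(v.sum()) for v in m.values()])
for fr in([0,1,3],[0,1,2,3]): print(*[np.round(v,4) for v in fit(box(.248,.172,.01,.018),m,[.5,.31,0,-.1],fr)])
m={n:trace("tote",n)[0]["region"] for n in("scene","top")}
cm={n:np.zeros((420,560),np.uint8) for n in m}
print("tote",[int(v.sum()) for v in m.values()])
for fr in([0,1,3],[0,1,2,3]): print(*[np.round(v,4) for v in fit(box(.24,.17,0,.07),m,[.52,-.02,0,0],fr)])
s=F["scene"]["image"].copy(); t=F["top"]["image"].copy()
a=cv2.resize(s[160:280,210:350],None,fx=4,fy=4,interpolation=2); b=cv2.resize(t[150:260,230:350],None,fx=4,fy=4,interpolation=2)
cv2.imwrite("pics/tote_s.png",a[:,:,::-1]); cv2.imwrite("pics/tote_t.png",b[:,:,::-1])
np.save("tm.npy",np.stack([m["scene"],m["top"]]))
E
```

```text
roll_green [278, 199] [ 0.517  -0.2452  0.0219  0.    ] 0.6984 0.4616 [ 0.5166 -0.2463  0.018   0.    ] 0.7792 0.3715
roll_yellow [179, 214] [ 0.4221 -0.3591  0.0207  0.    ] 1.9011 0.9266 [ 0.422  -0.3598  0.018   0.    ] 1.9469 0.8472
roll_red [289, 216] [ 0.4089 -0.2605  0.0224  0.    ] 0.2479 0.0668 [ 0.4085 -0.2618  0.018   0.    ] 0.4361 0.067
stand [1780, 2533]
[ 0.4681 -0.3042  0.      0.1367] 1.0272 0.7072
[ 0.4681 -0.3041  0.0005  0.1345] 1.0252 0.7221
lid [4920, 2283]
[ 0.4986  0.3162  0.     -0.2017] 3.2475 1.0757
[ 0.4989  0.3164  0.0019 -0.2002] 3.2136 1.1348
tote [5490, 4449]
[ 0.5147 -0.0126  0.      0.0819] 6.4304 -3.5865
[ 0.5157 -0.0117  0.0061  0.0803] 6.229 -3.4714
```

View pics/tote_s.png

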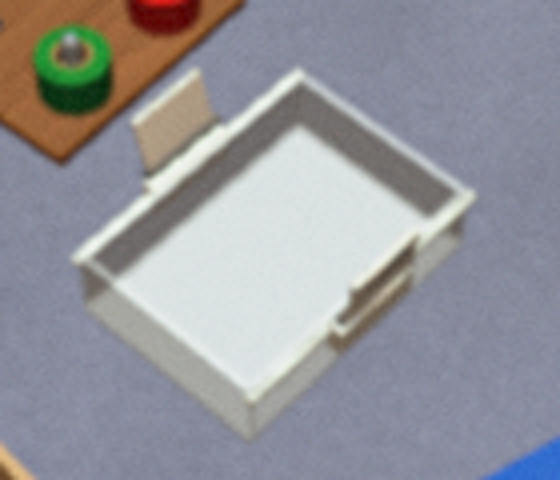

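View pics/tote_t.png

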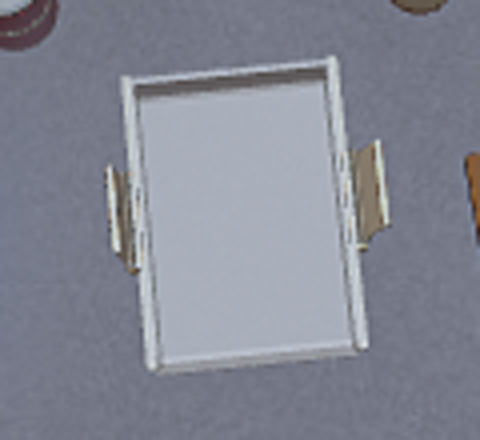

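```bash
python3 - <<'E'
from h import *
grab()
cv=lambda c,o:(np.array(c,float)+.5)/4-.5+o
S=cv([[72,260],[300,68],[476,194],[250,395]],[210,160]); T=cv([[337,58],[367,349],[150,368],[122,76]],[230,150])
C=np.array([[.12,-.085,.07],[-.12,-.085,.07],[-.12,.085,.07],[.12,.085,.07]])
def pose(p,M):
    c,s=np.cos(p[2]),np.sin(p[2]); return M@np.array([[c,s,0],[-s,c,0],[0,0,1]])+[p[0],p[1],p[3]]
f=lambda p:np.r_[(project(pose(p,C),"scene")-S).ravel(),(project(pose(p,C),"top")-T).ravel()]
r=least_squares(f,[.52,-.02,.08,0]); print(r.x.round(4),f(r.x).round(1))
p=r.x
# clamp angles from tip points
for side,ps in((-1,[[198,70],[133,120]]),):
    m=cv(np.mean(ps,0),[210,160]); print(m)
    for a in np.arange(1.57,1.95,.05):
        q=pose(p,np.array([[0,side*(.095-.049*np.cos(a)),.0795+.049*np.sin(a)]])); print(round(a,2),q.round(3),project(q,"scene").round(1),project(q,"top").round(1))
for n,c in(("top",(195,213)),("scene",(362,296))):
    print(cv2.cvtColor(F[n]["image"],cv2.COLOR_RGB2HSV)[c[1]-30:c[1]+31:10,c[0]-20:c[0]+21:10].tolist()[::2])
E
```

```text
[ 0.5152 -0.0107  0.0753  0.0013] [ 1.3 -1.  -0.   0.9 -1.9 -0.6 -0.5 -0.4 -1.6  0.5 -1.6 -0.9  0.4 -0.6
  1.1  0.9]
[251.    183.375]
1.57 [[ 0.522 -0.105  0.13 ]] [[254.9 185.8]] [[319.7 195.8]]
1.62 [[ 0.523 -0.108  0.13 ]] [[254.3 185.3]] [[320.4 195.7]]
1.67 [[ 0.523 -0.11   0.13 ]] [[253.7 184.9]] [[321.2 195.7]]
1.72 [[ 0.523 -0.113  0.129]] [[253.1 184.5]] [[321.9 195.6]]
1.77 [[ 0.523 -0.115  0.129]] [[252.5 184.2]] [[322.7 195.6]]
1.82 [[ 0.523 -0.117  0.128]] [[251.9 183.9]] [[323.4 195.5]]
1.87 [[ 0.523 -0.12   0.128]] [[251.4 183.6]] [[324.2 195.5]]
1.92 [[ 0.524 -0.122  0.127]] [[250.8 183.4]] [[324.9 195.5]]
[[[107, 164, 168], [107, 170, 174], [106, 170, 174], [107, 161, 174], [107, 150, 173]], [[107, 170, 175], [106, 168, 175], [106, 163, 175], [107, 155, 178], [112, 124, 123]], [[112, 159, 117], [110, 157, 135], [107, 154, 176], [108, 143, 173], [107, 141, 175]], [[106, 161, 177], [107, 152, 175], [107, 140, 173], [107, 141, 173], [113, 40, 141]]]
[[[115, 40, 161], [114, 54, 165], [109, 191, 203], [110, 180, 181], [109, 183, 203]], [[109, 190, 205], [109, 186, 203], [109, 188, 202], [109, 192, 203], [109, 196, 204]], [[110, 185, 201], [110, 188, 171], [109, 196, 204], [109, 195, 207], [108, 193, 207]], [[109, 194, 205], [110, 189, 171], [109, 196, 207], [115, 91, 137], [113, 43, 154]]]
```

servo_tool --motion '[[[0,0,-0.03],[35,18,0],1],[[0,0,-0.06],[70,36,0],1],[[0,0,-0.09],[105,54,0],1],[[0,0,-0.12],[140,72,0],1],[[0,0,-0.13],[175,89,0],1],[[0,0,-0.13],[210,107,0],1],[[0,0,-0.13],[245,125,0],1],[[0,0,-0.13],[275,140,0],1],[[0,0,-0.13],[295,149,0],1],[[0,0,-0.13],[295,149,-30],1],[[0,0,-0.13],[295,149,-60],1],[[0,0,-0.13],[295,149,-80],1]]' --newtons 80

```text
clock: 3.1
eef_pos: [0.4222, -0.3593, 0.1485]
tool_rot: [-3.14, 0.002, 0.116]
ft_force: [-0.1, -0.8, 0.6]
gripper_width: 0.0855
finger_force: 0.0
```

servo_tool --motion '[[[0,0,0],[0,0,-30],1],[[0,0,0],[0,0,-60],1],[[0,0,0],[0,0,-85],1],[[0,0,0],[0,0,-105],1],[[0,0,0],[0,0,-118],1],[[0,0,0],[0,0,-122],1],[[0,0,0],[0,0,-122],1],[[0,0,0],[0,0,-122],-1],[[0,0,0],[0,0,-122],-1],[[0,0,0],[0,0,-122],-1],[[0,0,0],[0,0,-122],-1],[[0,0,0],[0,0,-122],-1]]' --newtons 80

```text
clock: 4.1
eef_pos: [0.4233, -0.3614, 0.0316]
tool_rot: [3.138, -0.003, 0.115]
ft_force: [1.0, 0.7, 6.0]
gripper_width: 0.0591
finger_force: 87.3
```

servo_tool --motion '[[[0,0,0],[0,0,15],-1],[[0,0,0],[0,0,30],-1],[[0,0,0],[0,0,50],-1],[[0,0,0],[0,0,75],-1],[[0,0,0],[0,0,105],-1],[[0,0,0],[0,0,130],-1],[[0,0,0],[0,0,140],-1],[[0,0,0],[0,0,140],-1]]'

```text
clock: 4.77
eef_pos: [0.4233, -0.3613, 0.1727]
tool_rot: [3.137, -0.004, 0.115]
ft_force: [0.8, -0.2, -1.3]
gripper_width: 0.0589
finger_force: 86.4
```

```bash
python3 - <<'E'
from h import *
grab()
print(get_state()["eef_pos"],get_state()["gripper_width"])
cv2.imwrite("pics/lift1.png",F["scene"]["image"][60:300,130:430][:,:,::-1].repeat(2,0).repeat(2,1))
E
```

```text
[ 0.42198362 -0.3600979   0.16815987] 0.058483267009102696
```

View pics/lift1.png

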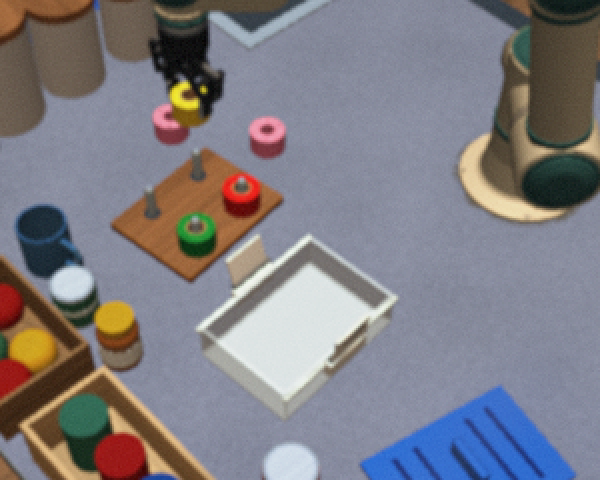

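The yellow roll is in the gripper (crop 190,103), clear of its post, and the other two are still seated on theirs. Next I'll carry it to the robot-side end of the tote.

servo_tool --motion '[[[0,0,0],[1,15,0],-1],[[0,0,-0.01],[2,40,0],-1],[[0,0,-0.02],[4,75,0],-1],[[0,0,-0.03],[6,112,0],-1],[[0,0,-0.04],[8,150,0],-1],[[0,0,-0.04],[10,188,0],-1],[[0,0,-0.04],[12,226,0],-1],[[0,0,-0.04],[14,262,0],-1],[[0,0,-0.04],[16,295,0],-1],[[0,0,-0.04],[18,325,0],-1],[[0,0,-0.04],[18,343,0],-1],[[0,0,-0.04],[18,343,0],-1]]'

```text
clock: 5.87
eef_pos: [0.4392, -0.0144, 0.167]
tool_rot: [-3.14, 0.004, 0.079]
ft_force: [0.3, -1.4, -0.8]
gripper_width: 0.0592
finger_force: 86.4
```

servo_tool --motion '[[[0,0,0],[0,0,-25],-1],[[0,0,0],[0,0,-60],-1],[[0,0,0],[0,0,-90],-1],[[0,0,0],[0,0,-115],-1],[[0,0,0],[0,0,-130],-1],[[0,0,0],[0,0,-140],-1],[[0,0,0],[0,0,-145],-1],[[0,0,0],[0,0,-147],-1],[[0,0,0],[0,0,-147],-1]]'

```text
clock: 6.62
eef_pos: [0.4404, -0.0176, 0.0224]
tool_rot: [3.141, 0.0, 0.075]
ft_force: [0.0, 0.0, -0.6]
gripper_width: 0.0587
finger_force: 86.4
```

servo_tool --motion '[[[0,0,0],[0,0,-2],-1],[[0,0,0],[0,0,-4],-1],[[0,0,0],[0,0,-4],-1]]'

```text
clock: 6.87
eef_pos: [0.4406, -0.0174, 0.0187]
tool_rot: [3.141, -0.001, 0.075]
ft_force: [0.2, 0.3, -0.9]
gripper_width: 0.0594
finger_force: 86.7
```

servo_tool --motion '[[[0,0,0],[0,0,-1],-1],[[0,0,0],[0,0,-2],-1],[[0,0,0],[0,0,-2],-1]]'

```text
clock: 7.12
eef_pos: [0.4407, -0.0174, 0.0186]
tool_rot: [3.141, -0.0, 0.075]
ft_force: [-10.7, 0.7, 18.4]
gripper_width: 0.0589
finger_force: 88.6
```

Contact with the floor. Next: release, go straight up, and move above the red roll.

servo_tool --motion '[[[0,0,0],[0,0,1],-1],[[0,0,0],[0,0,1],1],[[0,0,0],[0,0,1],1],[[0,0,0],[0,0,1],1],[[0,0,0],[0,0,1],1],[[0,0,0],[0,0,1],1],[[0,0,0],[0,0,15],1],[[0,0,0],[0,0,45],1],[[0,0,0],[0,0,80],1],[[0,0,0],[0,0,115],1],[[0,0,0],[0,0,140],1],[[0,0,0],[0,0,153],1]]'

```text
clock: 8.12
eef_pos: [0.4415, -0.0175, 0.1733]
tool_rot: [3.14, -0.006, 0.075]
ft_force: [0.6, -0.7, -0.1]
gripper_width: 0.0853
finger_force: 0.0
```

```bash
python3 - <<'E'
from h import *
grab()
print(get_state()["eef_pos"],get_state()["gripper_width"])
m={"scene":hue("scene",22,35,130,60,(292,207),40)}
print(m["scene"].sum(),*fit(cyl(.031,.042),m,[.44,-.017,.005,0],[0,1]))
# tote floor/rim fine fit: white-ish mask of the tote in top
cv2.imwrite("pics/tote1.png",cv2.resize(F["scene"]["image"][160:280,210:350],None,fx=4,fy=4,interpolation=2)[:,:,::-1])
E
```

```text
[ 0.44158819 -0.01752347  0.17201733] 0.08536466451917109
232 [ 0.43598306 -0.01817415  0.005       0.        ] 2.1483912944865917 1.2664791755458644
```

View pics/tote1.png

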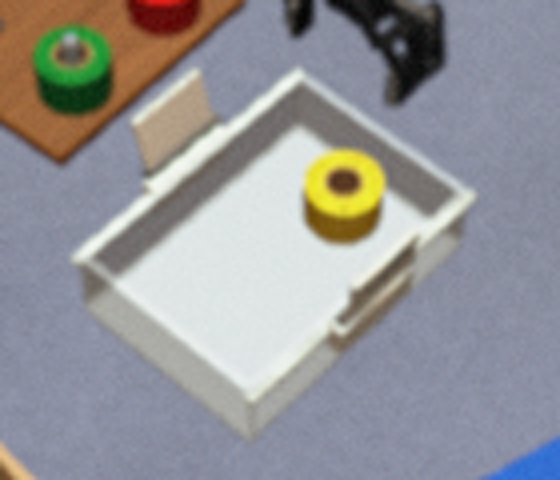

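The yellow roll lies flat in the tote (crop 343,195). Red is next, at about (0.408, -0.2615).

servo_tool --motion '[[[0,0,0],[-3,-20,0],1],[[0,0,0.01],[-8,-55,0],1],[[0,0,0.02],[-13,-95,0],1],[[0,0,0.03],[-18,-135,0],1],[[0,0,0.04],[-23,-175,0],1],[[0,0,0.04],[-28,-210,0],1],[[0,0,0.04],[-32,-235,0],1],[[0,0,0.04],[-32,-244,0],1],[[0,0,0.04],[-32,-244,0],1]]'

```text
clock: 8.97
eef_pos: [0.4074, -0.2624, 0.1675]
tool_rot: [-3.14, 0.002, 0.112]
ft_force: [0.6, -0.3, 0.0]
gripper_width: 0.0856
finger_force: 0.0
```

servo_tool --motion '[[[0,0,0],[0,0,-35],1],[[0,0,0],[0,0,-75],1],[[0,0,0],[0,0,-105],1],[[0,0,0],[0,0,-125],1],[[0,0,0],[0,0,-137],1],[[0,0,0],[0,0,-140],1],[[0,0,0],[0,0,-140],1],[[0,0,0],[0,0,-140],-1],[[0,0,0],[0,0,-140],-1],[[0,0,0],[0,0,-140],-1],[[0,0,0],[0,0,-140],-1],[[0,0,0],[0,0,-140],-1]]' --newtons 80

```text
clock: 9.97
eef_pos: [0.4095, -0.2618, 0.0315]
tool_rot: [3.14, -0.003, 0.115]
ft_force: [0.0, 2.2, 4.3]
gripper_width: 0.0603
finger_force: 86.6
```

servo_tool --motion '[[[0,0,0],[0,0,15],-1],[[0,0,0],[0,0,30],-1],[[0,0,0],[0,0,50],-1],[[0,0,0],[0,0,75],-1],[[0,0,0],[0,0,105],-1],[[0,0,0],[0,0,130],-1],[[0,0,0],[0,0,140],-1],[[0,0,0],[0,0,140],-1]]'

```text
clock: 10.63
eef_pos: [0.4095, -0.2621, 0.1726]
tool_rot: [3.137, -0.005, 0.115]
ft_force: [-0.1, -0.2, -1.2]
gripper_width: 0.0602
finger_force: 86.6
```

servo_tool --motion '[[[0,0,0],[10,15,0],-1],[[0,0,-0.01],[28,40,0],-1],[[0,0,-0.02],[50,70,0],-1],[[0,0,-0.03],[72,101,0],-1],[[0,0,-0.04],[94,132,0],-1],[[0,0,-0.04],[116,163,0],-1],[[0,0,-0.04],[137,193,0],-1],[[0,0,-0.04],[156,219,0],-1],[[0,0,-0.04],[171,240,0],-1],[[0,0,-0.04],[180,252,0],-1],[[0,0,-0.04],[182,255,0],-1],[[0,0,-0.04],[182,255,0],-1]]'

```text
clock: 11.63
eef_pos: [0.5898, -0.0057, 0.1672]
tool_rot: [-3.141, 0.003, 0.076]
ft_force: [-0.3, 0.0, -1.8]
gripper_width: 0.0603
finger_force: 86.6
```

servo_tool --motion '[[[0,0,0],[0,0,-25],-1],[[0,0,0],[0,0,-60],-1],[[0,0,0],[0,0,-90],-1],[[0,0,0],[0,0,-115],-1],[[0,0,0],[0,0,-130],-1],[[0,0,0],[0,0,-140],-1],[[0,0,0],[0,0,-146],-1],[[0,0,0],[0,0,-149],-1],[[0,0,0],[0,0,-151],-1],[[0,0,0],[0,0,-152],-1],[[0,0,0],[0,0,-152],-1]]'

```text
clock: 12.55
eef_pos: [0.5909, -0.0066, 0.0186]
tool_rot: [3.141, -0.002, 0.075]
ft_force: [-1.2, -1.9, 1.3]
gripper_width: 0.0597
finger_force: 86.5
```

servo_tool --motion '[[[0,0,0],[0,0,0],1],[[0,0,0],[0,0,0],1],[[0,0,0],[0,0,0],1],[[0,0,0],[0,0,0],1],[[0,0,0],[0,0,0],1],[[0,0,0],[0,0,15],1],[[0,0,0],[0,0,45],1],[[0,0,0],[0,0,80],1],[[0,0,0],[0,0,115],1],[[0,0,0],[0,0,140],1],[[0,0,0],[0,0,152],1],[[0,0,0],[0,0,152],1]]'

```text
clock: 13.55
eef_pos: [0.5916, -0.0064, 0.1727]
tool_rot: [3.141, -0.006, 0.075]
ft_force: [0.9, 0.6, 0.4]
gripper_width: 0.0857
finger_force: 0.0
```

servo_tool --motion '[[[0,0,0],[-6,-20,0],1],[[0,0,0.01],[-17,-55,0],1],[[0,0,0.02],[-29,-94,0],1],[[0,0,0.03],[-41,-134,0],1],[[0,0,0.04],[-53,-174,0],1],[[0,0,0.04],[-64,-209,0],1],[[0,0,0.04],[-71,-233,0],1],[[0,0,0.04],[-73,-240,0],1],[[0,0,0.04],[-73,-240,0],1]]'

```text
clock: 14.3
eef_pos: [0.5159, -0.2475, 0.1668]
tool_rot: [-3.139, 0.003, 0.112]
ft_force: [1.2, 0.1, -0.4]
gripper_width: 0.0855
finger_force: 0.0
```

servo_tool --motion '[[[0,0,0],[0,0,-35],1],[[0,0,0],[0,0,-75],1],[[0,0,0],[0,0,-105],1],[[0,0,0],[0,0,-125],1],[[0,0,0],[0,0,-137],1],[[0,0,0],[0,0,-140],1],[[0,0,0],[0,0,-140],1],[[0,0,0],[0,0,-140],-1],[[0,0,0],[0,0,-140],-1],[[0,0,0],[0,0,-140],-1],[[0,0,0],[0,0,-140],-1],[[0,0,0],[0,0,-140],-1]]' --newtons 80

```text
clock: 15.3
eef_pos: [0.5188, -0.247, 0.0321]
tool_rot: [3.139, -0.004, 0.115]
ft_force: [-0.1, 0.4, 6.6]
gripper_width: 0.0599
finger_force: 86.8
```

servo_tool --motion '[[[0,0,0],[0,0,15],-1],[[0,0,0],[0,0,30],-1],[[0,0,0],[0,0,50],-1],[[0,0,0],[0,0,75],-1],[[0,0,0],[0,0,105],-1],[[0,0,0],[0,0,130],-1],[[0,0,0],[0,0,140],-1],[[0,0,0],[0,0,140],-1]]'

```text
clock: 15.97
eef_pos: [0.5185, -0.247, 0.1729]
tool_rot: [3.138, -0.005, 0.115]
ft_force: [0.4, 0.3, -1.2]
gripper_width: 0.0597
finger_force: 86.6
```

servo_tool --motion '[[[0,0,0],[0,15,0],-1],[[0,0,-0.01],[0,40,0],-1],[[0,0,-0.02],[0,70,0],-1],[[0,0,-0.03],[0,105,0],-1],[[0,0,-0.04],[-1,140,0],-1],[[0,0,-0.04],[-1,173,0],-1],[[0,0,-0.04],[-1,202,0],-1],[[0,0,-0.04],[-1,223,0],-1],[[0,0,-0.04],[-2,233,0],-1],[[0,0,-0.04],[-2,235,0],-1],[[0,0,-0.04],[-2,235,0],-1]]'

```text
clock: 16.88
eef_pos: [0.5147, -0.0112, 0.1681]
tool_rot: [3.141, 0.002, 0.076]
ft_force: [-0.2, -0.9, -1.5]
gripper_width: 0.0595
finger_force: 86.6
```

servo_tool --motion '[[[0,0,0],[0,0,-25],-1],[[0,0,0],[0,0,-60],-1],[[0,0,0],[0,0,-90],-1],[[0,0,0],[0,0,-115],-1],[[0,0,0],[0,0,-130],-1],[[0,0,0],[0,0,-140],-1],[[0,0,0],[0,0,-146],-1],[[0,0,0],[0,0,-149],-1],[[0,0,0],[0,0,-151],-1],[[0,0,0],[0,0,-152],-1],[[0,0,0],[0,0,-152],-1]]'

```text
clock: 17.8
eef_pos: [0.516, -0.0118, 0.0191]
tool_rot: [3.141, -0.002, 0.075]
ft_force: [-3.3, -1.1, 2.9]
gripper_width: 0.06
finger_force: 87.0
```

servo_tool --motion '[[[0,0,0],[0,0,0],1],[[0,0,0],[0,0,0],1],[[0,0,0],[0,0,0],1],[[0,0,0],[0,0,0],1],[[0,0,0],[0,0,0],1],[[0,0,0],[0,0,15],1],[[0,0,0],[0,0,45],1],[[0,0,0],[0,0,80],1],[[0,0,0],[0,0,115],1],[[0,0,0],[0,0,145],1],[[0,0,0],[0,0,160],1],[[0,0,0],[0,0,160],1]]'

```text
clock: 18.8
eef_pos: [0.5172, -0.0115, 0.1821]
tool_rot: [3.14, -0.008, 0.075]
ft_force: [1.3, -0.8, 0.1]
gripper_width: 0.0851
finger_force: 0.0
```

servo_tool --motion '[[[0,0,0],[-10,-30,0],1],[[0,0,0],[-20,-65,0],1],[[0,0,0],[-30,-100,0],1],[[0,0,0],[-45,-135,0],1],[[0,0,0],[-60,-170,0],1],[[0,0,0],[-80,-205,0],1],[[0,0,0],[-90,-230,0],1],[[0,0,0],[-90,-230,0],1]]'

```text
clock: 19.47
eef_pos: [0.4229, -0.2449, 0.1758]
tool_rot: [3.141, 0.002, 0.07]
ft_force: [0.2, 0.5, -0.4]
gripper_width: 0.0849
finger_force: 0.0
```

```bash
python3 - <<'E'
from h import *
grab()
m={n:hue(n,100,116,100,80,c,80) for n,c in(("scene",(362,296)),("top",(195,213)))}
print("lid",[int(v.sum()) for v in m.values()])
for fr in([0,1,3],[0,1,2,3]): print(*[np.round(v,4) for v in fit(box(.248,.172,.01,.018),m,[.5,.31,0,-.1],fr)])
a=cv2.resize(F["scene"]["image"][160:350,210:430],(660,570),interpolation=2); b=cv2.resize(F["top"]["image"][150:270,150:350],(800,480),interpolation=2)
cv2.imwrite("pics/s2.png",a[:,:,::-1]); cv2.imwrite("pics/t2.png",b[:,:,::-1])
E
```

```text
lid [5088, 3665]
[ 0.4983  0.3165  0.     -0.1979] 0.43 -0.0539
[ 0.4989  0.3168  0.0032 -0.1984] 0.3218 0.0297
```

View pics/s2.png

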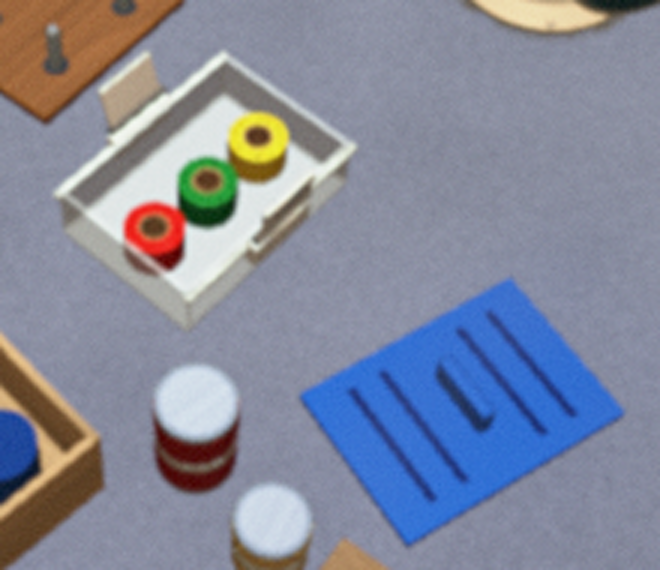

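View pics/t2.png

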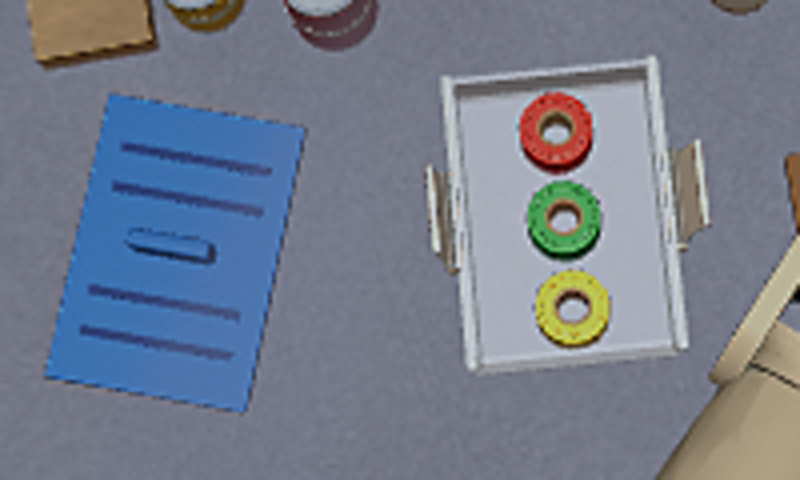

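```bash
cat >> h.py <<'E'
def tote_fit(p=(.5152,-.0107,0,.0753),vm=None):
    vm=vm or {"scene":195,"top":175}; m={}
    for n,c in(("scene",(273,222)),("top",(291,202))):
        k=hue(n,0,180,0,vm[n],c,75); k&=cv2.cvtColor(F[n]["image"],cv2.COLOR_RGB2HSV)[...,1]<38
        z=np.zeros((420,560),np.uint8)
        for s in(-1,1):   # blank clamp zones
            q=np.array([[x,s*y,zz] for x in(-.05,.05) for y,zz in((.08,.06),(.13,.06),(.13,.14),(.09,.14))]); cc,ss=np.cos(p[3]),np.sin(p[3])
            q=q@np.array([[cc,ss,0],[-ss,cc,0],[0,0,1]])+[p[0],p[1],0]
            cv2.fillConvexPoly(z,cv2.convexHull(project(q,n).round().astype(np.int32)),1)
        k&=z==0
        nc,l,st,_=cv2.connectedComponentsWithStats(k.astype(np.uint8)); m[n]=np.isin(l,[i for i in range(1,nc) if st[i,4]>25])
    return m
E
python3 - <<'E'
from h import *
grab()
p=np.array([.5152,-.0107,0,.0753])
out=[]
for dv in(-10,0,10):
    m=tote_fit(p,{"scene":195+dv,"top":178+dv})
    for fr in([0,1,3],[0,1,2,3]): print(dv,[int(v.sum()) for v in m.values()],*[np.round(v,4) for v in fit(box(.24,.17,.065,.07),m,p,fr)])
    for n in m: print(n,*[np.round(v,4) for v in fit(box(.24,.17,.065,.07),{n:m[n]},p,[0,1,3])])
    if dv==0: cv2.imwrite("pics/mask.png",np.hstack([cv2.resize((m["scene"][160:280,210:350]*120+F["scene"]["image"][160:280,210:350,0]//2).astype(np.uint8),None,fx=2.5,fy=2.5),cv2.resize((m["top"][150:270,230:370]*120+F["top"]["image"][150:270,230:370,0]//2).astype(np.uint8),None,fx=2.5,fy=2.5)]))
for c,(lo,hi,s,v),g in(("y",(22,35,130,60),(.4405,-.0172)),("r",(172,6,150,60),(.5905,-.006)),("g",(40,85,100,40),(.5155,-.0115))):
    q=project([g[0],g[1],.03],"top")[0]; mm={"top":hue("top",lo,hi,s,v,q,18)}
    print(c,*[np.round(v,4) for v in fit(cyl(.031,.042),mm,[g[0],g[1],.005,0],[0,1])])
E
```

```text
-10 [1462, 2114] [ 0.5125 -0.0101  0.      0.0703] 2.253 0.3837
-10 [1462, 2114] [ 5.124e-01 -1.010e-02 -2.000e-04  6.910e-02] 2.2469 0.378
scene [ 0.5136 -0.0108  0.      0.0797] 1.5911 -1.5047
top [ 0.5059 -0.0116  0.     -0.0143] 2.4815 1.9767
0 [1177, 2050] [ 0.5139 -0.0037  0.      0.065 ] 3.3654 1.8714
0 [1177, 2050] [ 0.5026 -0.0075 -0.0247  0.0805] 2.6963 1.5385
scene [0.5123 0.0186 0.     0.0611] 3.2625 1.5417
top [ 0.513  -0.0047  0.      0.0667] 2.9755 2.1999
10 [1067, 452] [ 0.5143 -0.0029  0.      0.0459] 6.5208 4.1099
10 [1067, 452] [ 0.5109 -0.0153 -0.0545 -0.1139] 4.8065 2.7049
scene [ 0.5234  0.0167  0.     -0.1791] 6.5669 3.229
top [ 0.5148 -0.0026  0.      0.0811] 4.8113 2.7914
y [ 0.4414 -0.0172  0.005   0.    ] 0.5747 0.4801
r [ 0.5926 -0.0061  0.005   0.    ] 0.4589 0.4061
g [ 0.517 -0.011  0.005  0.   ] 0.5097 0.4267
```

View pics/mask.png

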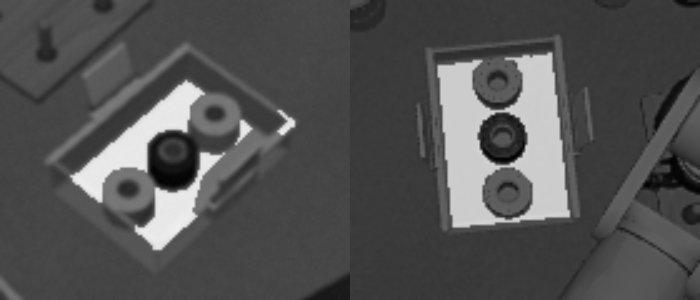

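```bash
cat >> h.py <<'E'
from scipy.optimize import minimize
def edge_fit(p,polys,cams=("scene","top"),free=(0,1,3),sig=1.0):
    """polys: list of (A,B) segments in body frame; maximises image gradient across the projected segments"""
    G={}
    for n in cams:
        g=cv2.GaussianBlur(F[n]["image"],(0,0),sig).astype(np.float32); 
        G[n]=[cv2.Sobel(g,cv2.CV_32F,1,0),cv2.Sobel(g,cv2.CV_32F,0,1)]
    t=np.linspace(.03,.97,40)[:,None]; free=list(free)
    def score(q):
        P=np.array(p,float); P[free]=q; c,s=np.cos(P[3]),np.sin(P[3]); tot=0
        for A,B in polys:
            M=(np.array(A)*(1-t)+np.array(B)*t)@np.array([[c,s,0],[-s,c,0],[0,0,1]])+P[:3]
            for n in cams:
                u=project(M,n).astype(np.float32); d=u[-1]-u[0]; nrm=np.array([-d[1],d[0]])/np.linalg.norm(d)
                gx,gy=[cv2.remap(a,u[:,:1],u[:,1:],cv2.INTER_LINEAR)[:,0] for a in G[n]]
                tot+=np.minimum(np.linalg.norm(gx*nrm[0]+gy*nrm[1],axis=1),150).sum()*np.linalg.norm(np.array(A)-B)
        return -tot/1e3
    x0=np.array(p,float)[free]; best=None
    for k in range(3):
        x=x0+np.random.default_rng(k).normal(0,.002,len(x0))*(k>0)
        r=minimize(score,x,method="Nelder-Mead",options=dict(initial_simplex=np.vstack([x]+[x+np.eye(len(x))[i]*(.004 if free[i]<3 else .02) for i in range(len(x))]),xatol=1e-5))
        if best is None or r.fun<best.fun: best=r
    P=np.array(p,float); P[free]=best.x; return P,best.fun,score(x0)
def rim():
    o=[]
    for X,Y in((.12,.085),(.115,.08)):
        for s in(-1,1):
            o+=[([s*X,-Y,.07],[s*X,Y,.07])]+[([a*X,s*Y,.07],[a*.045,s*Y,.07]) for a in(-1,1)]
    return o
E
python3 - <<'E'
from h import *
grab()
p=[.5152,-.0107,0,.0753]
for cams in(("scene","top"),("scene",),("top",)):
    for fr in((0,1,3),(0,1,2,3))[:2 if len(cams)==2 else 1]:
        for sg in(.7,1.2): r=edge_fit(p,rim(),cams,fr,sg); print(cams,fr,sg,r[0].round(4),round(r[1],2),round(r[2],2))
P=edge_fit(p,rim())[0]
ims=[]
for n,(y,x) in(("scene",(165,205)),("top",(145,225))):
    im=cv2.resize(F[n]["image"],None,fx=3,fy=3,interpolation=cv2.INTER_CUBIC)[:,:,::-1].copy(); c,s=np.cos(P[3]),np.sin(P[3])
    for A,B in rim():
        q=(project(np.array([A,B])@np.array([[c,s,0],[-s,c,0],[0,0,1]])+P[:3],n)+.5)*3-.5; cv2.line(im,*[tuple(map(int,a.round())) for a in q],(0,0,255),1)
    ims.append(im[y*3:y*3+380,x*3:x*3+390])
cv2.imwrite("pics/ov.png",np.hstack(ims))
E
```

```text
('scene', 'top') (0, 1, 3) 0.7 [ 0.5124 -0.0054  0.      0.0825] -13.51 -10.34
('scene', 'top') (0, 1, 3) 1.2 [ 0.5122 -0.0042  0.      0.0764] -12.3 -9.37
('scene', 'top') (0, 1, 2, 3) 0.7 [ 5.125e-01 -5.400e-03  1.000e-04  8.220e-02] -13.51 -10.34
('scene', 'top') (0, 1, 2, 3) 1.2 [ 0.5139 -0.0048 -0.0052  0.0777] -12.72 -9.37
('scene',) (0, 1, 3) 0.7 [ 0.5173 -0.0047  0.      0.0892] -7.14 -5.2
('scene',) (0, 1, 3) 1.2 [ 0.5174 -0.0029  0.      0.0765] -7.0 -5.13
('top',) (0, 1, 3) 0.7 [ 0.5123 -0.0054  0.      0.079 ] -6.79 -5.15
('top',) (0, 1, 3) 1.2 [ 0.5073 -0.0052  0.      0.0792] -6.09 -4.24
```

View pics/ov.png

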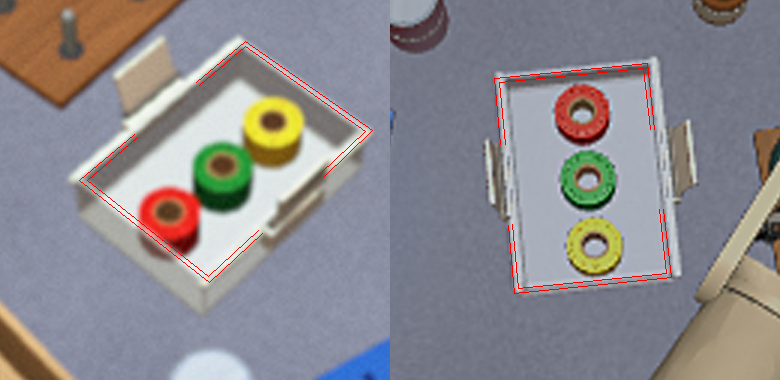

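The overlay shows the automatic rim fit pulled towards +y: its right edge is at crop 649 and the real one at 657. I'll keep the corner fit, tote ≈ (0.5153, -0.0105) with yaw 0.077. Now the wrist direction for the lid grasp.

```bash
python3 - <<'E'
from h import *
s=get_state(); print(s["q"].round(3),s["tool_rot"].round(3),s["eef_pos"].round(4))
E
```

```text
[-0.59  -0.027  1.589  0.     1.58   0.905] [-3.141  0.     0.077] [ 0.4257 -0.2403  0.1769]
```

servo_tool --motion '[[[0,0,0.08],[4,20,0],1],[[0,0,0.16],[8,50,0],1],[[0,0,0.24],[12,85,0],1],[[0,0,0.32],[16,120,0],1],[[0,0,0.4],[20,155,0],1],[[0,0,0.48],[24,190,0],1],[[0,0,0.56],[28,225,0],1],[[0,0,0.64],[32,260,0],1],[[0,0,0.72],[36,295,0],1],[[0,0,0.8],[40,330,0],1],[[0,0,0.88],[46,365,0],1],[[0,0,0.96],[52,400,0],1]]'

```text
clock: 20.77
eef_pos: [0.4768, 0.1616, 0.1774]
tool_rot: [3.141, -0.0, 1.041]
ft_force: [0.4, -0.4, 0.3]
gripper_width: 0.0853
finger_force: 0.0
```

servo_tool --motion '[[[0,0,0.08],[5,35,0],1],[[0,0,0.16],[10,70,0],1],[[0,0,0.24],[14,105,0],1],[[0,0,0.3],[18,135,0],1],[[0,0,0.338],[21,155,0],1],[[0,0,0.338],[21,157,0],1],[[0,0,0.338],[21,157,0],1]]'

```text
clock: 21.35
eef_pos: [0.4974, 0.3173, 0.1767]
tool_rot: [-3.141, 0.001, 1.376]
ft_force: [-0.1, 0.1, -0.5]
gripper_width: 0.085
finger_force: 0.0
```

```bash
python3 - <<'E'
from h import *
grab(); s=get_state(); print(s["q"].round(3),s["tool_rot"].round(3),s["eef_pos"].round(4))
m={"scene":hue("scene",100,116,100,80,(362,296),80),"top":hue("top",100,116,100,80,(195,213),80)}
print([int(v.sum()) for v in m.values()])
for mm in(m,{"scene":m["scene"]}): print(*[np.round(v,4) for v in fit(box(.248,.172,.01,.018),mm,[.4988,.3166,0,-.198],[0,1,3])])
E
```

```text
[ 0.502  0.255  1.284 -0.     1.603  0.7  ] [-3.141e+00  1.000e-03  1.373e+00] [0.4979 0.3155 0.1771]
[5003, 1098]
[ 0.4977  0.3176  0.     -0.2012] 3.15 0.7831
[ 0.4969  0.3163  0.     -0.1996] 0.292 -0.0044
```

servo_tool --motion '[[[0,0,0],[0,0,-35],1],[[0,0,0],[0,0,-75],1],[[0,0,0],[0,0,-110],1],[[0,0,0],[0,0,-135],1],[[0,0,0],[0,0,-147],1],[[0,0,0],[0,0,-150],1],[[0,0,0],[0,0,-150],-1],[[0,0,0],[0,0,-150],-1],[[0,0,0],[0,0,-150],-1],[[0,0,0],[0,0,-150],-1],[[0,0,0],[0,0,-150],-1],[[0,0,0],[0,0,-150],-1]]' --newtons 100

```text
clock: 22.45
eef_pos: [0.4987, 0.316, 0.0286]
tool_rot: [3.14, -0.001, 1.373]
ft_force: [-0.2, 0.8, 0.4]
gripper_width: 0.0141
finger_force: 100.9
```

servo_tool --motion '[[[0,0,0],[0,0,0],-1],[[0,0,0],[0,0,0],-1],[[0,0,0],[0,0,0],-1]]'

```text
clock: 22.7
eef_pos: [0.4987, 0.316, 0.0286]
tool_rot: [3.14, -0.001, 1.373]
ft_force: [-1.7, -0.6, 5.5]
gripper_width: 0.014
finger_force: 100.9
```

servo_tool --motion '[[[0,0,0],[0,0,10],-1],[[0,0,0],[0,0,25],-1],[[0,0,0],[0,0,45],-1],[[0,0,0],[0,0,70],-1],[[0,0,0],[0,0,100],-1],[[0,0,0],[0,0,130],-1],[[0,0,0],[0,0,155],-1],[[0,0,0],[0,0,165],-1],[[0,0,0],[0,0,165],-1]]'

```text
clock: 23.45
eef_pos: [0.4991, 0.3161, 0.1953]
tool_rot: [3.138, -0.003, 1.373]
ft_force: [0.1, 0.0, -2.2]
gripper_width: 0.0141
finger_force: 99.8
```

```bash
python3 - <<'E'
from h import *
grab(); s=get_state(); print(s["tool_rot"].round(3),s["eef_pos"].round(4),s["ft_force"].round(1),s["ft_torque"].round(2))
q=project([.499,.316,.18],"scene")[0]
m={"scene":hue("scene",100,118,100,60,q,90)}
print(m["scene"].sum(),*[np.round(v,4) for v in fit(box(.248,.172,.01,.018),m,[.4988,.3166,.165,-.198],[0,1,3])],*[np.round(v,4) for v in fit(box(.248,.172,.01,.018),m,[.4988,.3166,.165,-.198],[0,1,2,3])])
cv2.imwrite("pics/lidup.png",F["scene"]["image"][120:370,180:480][:,:,::-1].repeat(2,0).repeat(2,1))
E
```

```text
[-3.140e+00  1.000e-03  1.373e+00] [0.4978 0.3154 0.1907] [ 0.1  0.1 -3.8] [-0.05 -0.06 -0.03]
4914 [ 0.4967  0.316   0.165  -0.1977] 1.5589 0.3289 [ 0.496   0.3157  0.1637 -0.1981] 1.5501 0.2861
```

View pics/lidup.png

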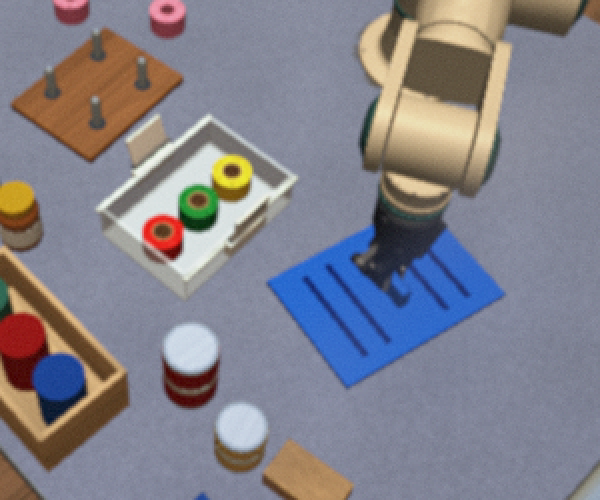

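The lid hangs level in the gripper (crop 390,300) and the three rolls lie flat in the tote. Carrying it over the tote.

servo_tool --motion '[[[0,0,0.02],[1,-12,0],-1],[[0,0,0.05],[2,-35,0],-1],[[0,0,0.08],[4,-68,0],-1],[[0,0,0.11],[5,-102,0],-1],[[0,0,0.14],[7,-136,0],-1],[[0,0,0.17],[8,-170,0],-1],[[0,0,0.2],[10,-204,0],-1],[[0,0,0.23],[12,-238,0],-1],[[0,0,0.25],[13,-270,0],-1],[[0,0,0.27],[15,-300,0],-1],[[0,0,0.276],[16,-320,0],-1],[[0,0,0.276],[17,-327,0],-1]]'

```text
clock: 24.55
eef_pos: [0.5141, -0.014, 0.1895]
tool_rot: [-3.137, 0.0, 1.646]
ft_force: [-0.4, 0.4, -2.4]
gripper_width: 0.0141
finger_force: 99.7
```

servo_tool --motion '[[[0,0,0],[0,0,0],-1],[[0,0,0],[0,0,-25],-1],[[0,0,0],[0,0,-50],-1],[[0,0,0],[0,0,-65],-1],[[0,0,0],[0,0,-72],-1],[[0,0,0],[0,0,-72],-1],[[0,0,0],[0,0,-72],-1]]'

```text
clock: 25.13
eef_pos: [0.5153, -0.0106, 0.1204]
tool_rot: [-3.141, -0.0, 1.65]
ft_force: [0.6, -0.1, -2.1]
gripper_width: 0.0141
finger_force: 99.6
```

```bash
python3 - <<'E'
from h import *
grab(); s=get_state(); print(s["tool_rot"].round(3),s["eef_pos"].round(4),s["ft_force"].round(1),s["gripper_width"])
z=s["eef_pos"][2]-.0275
for mm in("scene","top"):
    q=project([.5153,-.0105,.1],mm)[0]
    m={mm:hue(mm,100,118,100,60,q,75)}
    print(m[mm].sum(),*[np.round(v,4) for v in fit(box(.248,.172,.01,.018),m,[.5153,-.0105,z,.077],[0,1,3])])
a=cv2.resize(F["scene"]["image"][150:280,210:350],(420,390),interpolation=2);b=cv2.resize(F["top"]["image"][150:280,235:350],(345,390),interpolation=2)
cv2.imwrite("pics/over.png",np.hstack([a,b])[:,:,::-1])
E
```

```text
[3.139 0.    1.649] [ 0.516  -0.011   0.1217] [ 0.3  0.5 -2.3] 0.01370669347943232
3477 [ 0.5146 -0.0103  0.0942  0.0816] 1.3492 0.4795
487 [ 0.5156 -0.0044  0.0942  0.1065] 3.8286 1.4305
```

View pics/over.png

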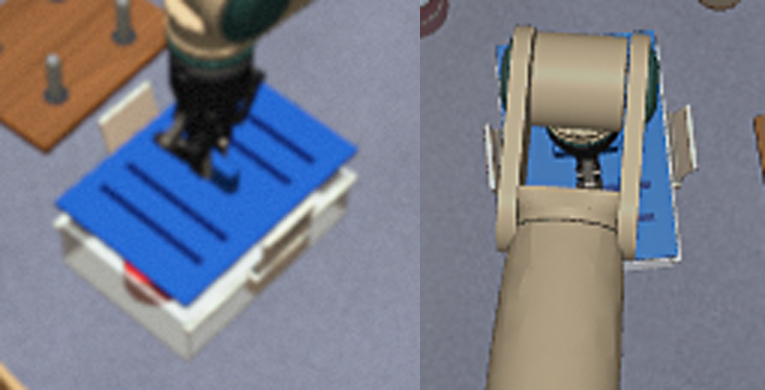

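The lid is square over the tote between the flaps. Lowering it, watching the force.

servo_tool --motion '[[[0,0,0],[0,0,-10],-1],[[0,0,0],[0,0,-18],-1],[[0,0,0],[0,0,-23],-1],[[0,0,0],[0,0,-27],-1],[[0,0,0],[0,0,-27],-1],[[0,0,0],[0,0,-27],-1]]'

```text
clock: 25.73
eef_pos: [0.5151, -0.0114, 0.093]
tool_rot: [-3.141, -0.0, 1.649]
ft_force: [-0.1, 0.3, -2.8]
gripper_width: 0.0138
finger_force: 99.8
```

servo_tool --motion '[[[0,0,0],[0,0,-2],-1],[[0,0,0],[0,0,-4],-1],[[0,0,0],[0,0,-6],-1],[[0,0,0],[0,0,-6],-1],[[0,0,0],[0,0,-6],-1]]'

```text
clock: 26.15
eef_pos: [0.5156, -0.0114, 0.0885]
tool_rot: [3.14, 0.0, 1.649]
ft_force: [-3.2, -0.3, 5.8]
gripper_width: 0.014
finger_force: 100.8
```

Seated: contact came at TCP 0.0885, exactly 60 mm above the grasp height. Now release, rise, shut, and go outside the right flap.

servo_tool --motion '[[[0,0,0],[0,0,0],1],[[0,0,0],[0,0,0],1],[[0,0,0],[0,0,0],1],[[0,0,0],[0,0,0],1],[[0,0,0],[0,0,0],1],[[0,0,0],[0,0,0],1],[[0,0,0],[0,0,20],1],[[0,0,0],[0,0,50],1],[[0,0,0],[0,0,80],1],[[0,0,0],[0,0,95],1],[[0,0,0],[0,0,95],-1],[[0,0,0],[0,0,95],-1]]' --newtons 60

```text
clock: 27.15
eef_pos: [0.5156, -0.0114, 0.1828]
tool_rot: [3.14, 0.0, 1.649]
ft_force: [-0.1, 0.2, 0.1]
gripper_width: 0.0639
finger_force: 0.0
```

servo_tool --motion '[[[0,0,0],[2,-20,0],-1],[[0,0,0],[4,-50,0],-1],[[0,0,0],[6,-80,0],-1],[[0,0,0],[8,-110,0],-1],[[0,0,0],[10,-135,0],-1],[[0,0,0],[12,-154,0],-1],[[0,0,0],[12,-154,0],-1],[[0,0,0],[12,-154,-25],-1],[[0,0,0],[12,-154,-50],-1],[[0,0,0],[12,-154,-75],-1],[[0,0,0],[12,-154,-75],-1]]'

```text
clock: 28.07
eef_pos: [0.5238, -0.1633, 0.1002]
tool_rot: [-3.131, -0.005, 1.649]
ft_force: [-0.3, -0.2, -0.7]
gripper_width: 0.0001
finger_force: 0.0
```

```bash
python3 - <<'E'
from h import *
grab(); s=get_state(); print(s["tool_rot"].round(3),s["eef_pos"].round(4),s["ft_force"].round(1),s["gripper_width"])
q=project([.5153,-.0105,.075],"scene")[0]
m={"scene":hue("scene",100,118,100,60,q,75)}
print(m["scene"].sum(),*[np.round(v,4) for v in fit(box(.248,.172,.01,.018),m,[.5153,-.0105,.06,.077],[0,1,3])],fit(box(.248,.172,.01,.018),m,[.5153,-.0105,.06,.077],[0,1,2,3])[0].round(4))
a=cv2.resize(F["scene"]["image"][150:280,210:350],(420,390),interpolation=2);b=cv2.resize(F["top"]["image"][150:280,235:350],(345,390),interpolation=2)
cv2.imwrite("pics/seated.png",np.hstack([a,b])[:,:,::-1])
E
```

```text
[-3.139e+00 -2.000e-03  1.649e+00] [ 0.5265 -0.1645  0.1062] [ 0.6 -0.3  0. ] 0.00017623964342341193
3979 [ 0.5139 -0.0124  0.06    0.0809] 0.3071 0.1042 [ 0.5121 -0.0142  0.0566  0.0798]
```

View pics/seated.png

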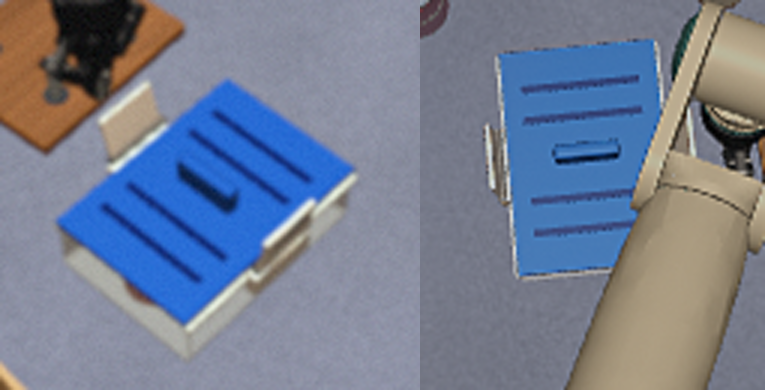

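The lid sits flush on the tote (fits z = 0.06 to 0.3 px), and both flaps are still open. Pushing the right flap inward.

servo_tool --motion '[[[0,0,0],[-1,12,0],-1],[[0,0,0],[-2,24,0],-1],[[0,0,0],[-3,34,0],-1],[[0,0,0],[-3,42,0],-1],[[0,0,0],[-4,50,0],-1],[[0,0,0],[-5,58,0],-1],[[0,0,0],[-5,66,0],-1],[[0,0,0],[-6,74,0],-1],[[0,0,0],[-6,82,0],-1],[[0,0,0],[-6,84,0],-1]]'

```text
clock: 29.0
eef_pos: [0.5211, -0.08, 0.1072]
tool_rot: [-3.141, -0.001, 1.65]
ft_force: [0.2, -0.0, 1.0]
gripper_width: 0.0004
finger_force: 0.4
```

servo_tool --motion '[[[0,0,0],[0,2,-5],-1],[[0,0,0],[0,4,-10],-1],[[0,0,0],[0,4,-15],-1],[[0,0,0],[0,4,-18],-1],[[0,0,0],[0,4,-18],-1]]'

```text
clock: 29.42
eef_pos: [0.5207, -0.0774, 0.088]
tool_rot: [-3.14, -0.001, 1.649]
ft_force: [-0.5, -1.3, -0.6]
gripper_width: 0.0001
finger_force: 0.0
```

servo_tool --motion '[[[0,0,0],[0,0,-2],-1],[[0,0,0],[0,0,-4],-1],[[0,0,0],[0,0,-5],-1],[[0,0,0],[0,0,-5],-1]]'

```text
clock: 29.75
eef_pos: [0.5214, -0.0775, 0.0858]
tool_rot: [3.141, 0.0, 1.649]
ft_force: [-5.3, 2.3, 10.5]
gripper_width: -0.0003
finger_force: 5.2
```

servo_tool --motion '[[[0,0,0],[0,0,-2],-1],[[0,0,0],[0,0,-2],-1],[[0,0,0],[0,0,10],-1],[[0,0,0],[0,0,40],-1],[[0,0,0],[0,0,75],-1],[[0,0,0],[0,0,95],-1],[[0,0,0],[-2,25,95],-1],[[0,0,0],[-5,60,95],-1],[[0,0,0],[-8,100,95],-1],[[0,0,0],[-11,140,95],-1],[[0,0,0],[-15,180,95],-1],[[0,0,0],[-18,210,95],-1]]'

```text
clock: 30.75
eef_pos: [0.5027, 0.1352, 0.1795]
tool_rot: [3.141, -0.0, 1.65]
ft_force: [-0.6, 0.1, 0.4]
gripper_width: 0.0001
finger_force: 0.0
```

servo_tool --motion '[[[0,0,0],[0,11,0],-1],[[0,0,0],[0,11,0],-1],[[0,0,0],[0,11,-25],-1],[[0,0,0],[0,11,-50],-1],[[0,0,0],[0,11,-72],-1],[[0,0,0],[0,11,-72],-1]]'

```text
clock: 31.25
eef_pos: [0.501, 0.1415, 0.1024]
tool_rot: [-3.133, 0.002, 1.647]
ft_force: [-0.4, -0.1, -0.8]
gripper_width: 0.0002
finger_force: 0.0
```

```bash
python3 - <<'E'
from h import *
grab(); s=get_state(); print(s["tool_rot"].round(3),s["eef_pos"].round(4),s["ft_force"].round(1))
c,sn=np.cos(.078),np.sin(.078)
W=lambda P:np.array(P)@np.array([[c,sn,0],[-sn,c,0],[0,0,1]])+[.5153,-.0108,0]
print("expected flat tip px",{n:project(W([[0,-.046,.0795]]),n).round(1).tolist() for n in F},"hinge",{n:project(W([[0,-.095,.0795]]),n).round(1).tolist() for n in F})
for n in("clamp_right_tip","clamp_right"):
    for k in F: print(n,k,[(np.round(d["centre"]).tolist(),round(d["p"],2)) for d in look_for(n,k)][:3])
# HSV of points along flap middle line in both views, flat position
for y in(-.09,-.08,-.07,-.06,-.05,-.042):
    for k in F:
        u=project(W([[0.02,y,.0825]]),k)[0].round().astype(int); print(y,k,u,cv2.cvtColor(F[k]["image"],cv2.COLOR_RGB2HSV)[u[1],u[0]].tolist(),end=" ")
    print()
E
```

```text
[-3.140e+00  1.000e-03  1.647e+00] [0.5033 0.1424 0.1073] [-0.4  0.5  0.6]
expected flat tip px {'scene': [[267.0, 205.3]], 'top': [[304.2, 200.4]]} hinge {'scene': [[255.2, 196.4]], 'top': [[319.1, 199.0]]}
clamp_right_tip scene [([260.0, 198.0], 0.58)]
clamp_right_tip top [([315.0, 199.0], 0.77)]
clamp_right scene [([260.0, 199.0], 0.7)]
clamp_right top [([315.0, 202.0], 0.89), ([233.0, 148.0], 0.26)]
-0.09 scene [252 201] [51, 7, 242] -0.09 top [317 193] [99, 13, 199] 
-0.08 scene [254 202] [47, 7, 243] -0.08 top [314 193] [98, 10, 196] 
-0.07 scene [257 204] [51, 7, 242] -0.07 top [311 194] [98, 10, 196] 
-0.06 scene [259 206] [40, 15, 211] -0.06 top [308 194] [103, 15, 205] 
-0.05 scene [261 208] [38, 18, 228] -0.05 top [305 194] [97, 11, 209] 
-0.042 scene [263 209] [111, 135, 200] -0.042 top [302 194] [106, 167, 182]
```

The right flap covers the lid out to its expected edge, so it is flat. Next, the left flap the same way.

servo_tool --motion '[[[0,0,0],[1,-12,0],-1],[[0,0,0],[2,-24,0],-1],[[0,0,0],[3,-34,0],-1],[[0,0,0],[3,-42,0],-1],[[0,0,0],[4,-50,0],-1],[[0,0,0],[5,-58,0],-1],[[0,0,0],[5,-66,0],-1],[[0,0,0],[6,-74,0],-1],[[0,0,0],[6,-82,0],-1],[[0,0,0],[6,-84,0],-1]]'

```text
clock: 32.38
eef_pos: [0.5094, 0.0583, 0.1073]
tool_rot: [3.141, 0.001, 1.648]
ft_force: [0.2, 0.7, 0.5]
gripper_width: -0.0001
finger_force: 0.4
```

servo_tool --motion '[[[0,0,0],[0,-2,-5],-1],[[0,0,0],[0,-4,-10],-1],[[0,0,0],[0,-4,-15],-1],[[0,0,0],[0,-4,-19],-1],[[0,0,0],[0,-4,-21],-1],[[0,0,0],[0,-4,-23],-1],[[0,0,0],[0,-4,-23],-1]]'

```text
clock: 32.97
eef_pos: [0.5091, 0.0556, 0.0858]
tool_rot: [-3.141, 0.001, 1.649]
ft_force: [-7.5, -2.6, 13.8]
gripper_width: 0.0001
finger_force: 6.7
```

servo_tool --motion '[[[0,0,0],[0,0,-2],-1],[[0,0,0],[0,0,-2],-1],[[0,0,0],[0,0,15],-1],[[0,0,0],[0,0,45],-1],[[0,0,0],[0,0,80],-1],[[0,0,0],[0,0,110],-1],[[0,0,0],[-10,30,120],-1],[[0,0,0],[-20,65,120],-1],[[0,0,0],[-30,100,120],-1],[[0,0,0],[-40,135,120],-1],[[0,0,0],[-50,170,120],-1],[[0,0,0],[-60,205,120],-1]]'

```text
clock: 33.97
eef_pos: [0.4482, 0.2625, 0.2038]
tool_rot: [-3.141, 0.0, 1.649]
ft_force: [1.1, -0.1, -0.7]
gripper_width: -0.0002
finger_force: 0.0
```

servo_tool --motion '[[[0,0,0],[0,0,0],-1],[[0,0,0],[0,0,0],-1],[[0,0,0],[0,0,0],-1]]'

```text
clock: 34.22
eef_pos: [0.4491, 0.2606, 0.2038]
tool_rot: [-3.141, 0.001, 1.65]
ft_force: [0.9, -1.3, -0.6]
gripper_width: 0.0004
finger_force: 0.0
```

```bash
python3 - <<'E'
from h import *
grab(); s=get_state(); print(s["clock"],s["eef_pos"].round(4),s["ft_force"].round(1))
c,sn=np.cos(.078),np.sin(.078)
W=lambda P:np.array(P)@np.array([[c,sn,0],[-sn,c,0],[0,0,1]])+[.5153,-.0108,0]
for sd in(1,-1):
  for y in(.09,.07,.05,.04):
    for x in(.02,-.025):
      for k in F:
        u=project(W([[x,sd*y,.0825]]),k)[0].round().astype(int); print(sd*y,k[0],cv2.cvtColor(F[k]["image"],cv2.COLOR_RGB2HSV)[u[1],u[0]].tolist(),end=" ")
    print()
for n in("scene","top"):
    m={n:hue(n,100,118,100,60,project([.5153,-.0105,.075],n)[0],75)}; print(n,*[np.round(v,4) for v in fit(box(.248,.172,.01,.018),m,[.5153,-.0105,.06,.077],[0,1,3])])
for n in "can_corn can_beans can_tomato jar_honey mug carton".split():
    print(n,[np.round(look_for(n,k)[0]["centre"]).tolist() if look_for(n,k) else None for k in F])
E
```

```text
34.3167 [0.4495 0.2598 0.2041] [0.1 0.  0.2]
0.09 s [45, 8, 241] 0.09 t [100, 12, 198] 0.09 s [51, 7, 243] 0.09 t [100, 15, 201] 
0.07 s [49, 8, 241] 0.07 t [97, 12, 195] 0.07 s [45, 8, 241] 0.07 t [102, 13, 197] 
0.05 s [39, 20, 205] 0.05 t [80, 4, 185] 0.05 s [39, 18, 187] 0.05 t [98, 5, 209] 
0.04 s [109, 180, 204] 0.04 t [106, 170, 181] 0.04 s [110, 184, 207] 0.04 t [106, 161, 182] 
-0.09 s [49, 8, 242] -0.09 t [96, 13, 198] -0.09 s [45, 8, 242] -0.09 t [102, 13, 198] 
-0.07 s [49, 8, 242] -0.07 t [98, 10, 196] -0.07 s [45, 8, 242] -0.07 t [102, 13, 198] 
-0.05 s [35, 15, 227] -0.05 t [97, 11, 209] -0.05 s [39, 19, 226] -0.05 t [105, 5, 208] 
-0.04 s [108, 210, 205] -0.04 t [106, 169, 180] -0.04 s [109, 206, 193] -0.04 t [106, 160, 183] 
scene [ 0.5138 -0.0124  0.06    0.0816] 0.3023 0.1252
top [ 0.5173 -0.0108  0.06    0.0772] 0.2055 -0.1077
can_corn [[301.0, 337.0], [268.0, 203.0]]
can_beans [[168.0, 204.0], [363.0, 140.0]]
can_tomato [[276.0, 304.0], [231.0, 149.0]]
jar_honey [[190.0, 230.0], [339.0, 141.0]]
mug [[152.0, 180.0], [400.0, 147.0]]
carton [[333.0, 363.0], [174.0, 152.0]]
```

Both flaps are flat in both views, the lid is seated, the bystanders haven't moved and the robot is clear. Handing in.

```bash
python3 -c "from rig import *; print(job_done())"
```

```text
the job is handed in; nothing more can be done
None
```

The job is handed in at about 34 s on the robot's clock: the green, yellow and red rolls lie flat in the tote (there was no cream roll), the lid is fully down, both clamps are folded flat, and the cans and other pantry things were not moved.

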